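# Zero the measuring stage, then measure a workpiece lying and standing

### The arm

A 6-joint arm with a two-finger parallel gripper is mounted at the origin on the work surface. World frame = base frame: x ahead of the robot, y to its left, z up, the work surface at z = 0. Lengths are in m, angles in rad, forces in N, time in s.
With the tool pointing down it reaches from about 0.425 to 1.125 m from the base axis. Payload 14.9 kg.
Tool frame: the origin (TCP) lies between the finger pads; the fingertips stand 22 mm ahead of it and the grasp point (between the pads) lies 3 mm ahead of it; z points along the fingers, y is the direction in which the jaws open and shut (so a half turn about z gives the same grasp; the last joint's range is limited). The gripper opens to 91 mm and grips with 3 to 60 N. Pads are 32 mm wide; open, the fingers measure 118 mm over their backs; the gripper's body (76 mm by 178 mm) begins 60 mm behind the grasp point.
Start: joints at [1.158, 0.379, 1.734, -0, 1.028, -0.033], TCP at [0.26, 0.65, 0.236] pointing down, gripper open.
Joint ranges: [-2.77, 2.77], [-0.74, 2.19], [0, 2.66], [-1.06, 4.2], [0.31, 2.87], [-3.08, 3.08]. Speed limits (rad/s): [1.89, 1.89, 2.39, 3.14, 3.14, 3.14].

### API

Orientations are given as a 3x3 rotation matrix whose columns are the frame's x, y, z axes.
In Python, from bench import arm gives the robot as it stands.
- The arm moves only by the shell command python3 -m pendant 'ROWS'. ROWS is JSON, one flat list of numbers, 7 for each row, row after row: the turn, a rotation vector about the tool's x, y, z in degrees, then the shift along the tool's x, y, z in mm, then the closure in counts, from 0 (fully open) to 255 (shut). A call has 1 to 5 rows; each row is the pose to reach, as a shift and turn from the pose commanded when the call began, along the tool's axes at that moment; what a row does not reach only later rows make up. A row lasts 1/10 s, in which the tool goes at most 50 mm and 8.59 degrees, less where a joint would pass 70% of its speed; a pose out of reach is approached as far as the arm can. A call with a gripper value outside its range is refused whole. The fingers move at their own pace and stop on an object; the grip force is fixed at half the most. Time passes only in rows, so rows that repeat a pose let the fingers close. It gives the time, the measured TCP pose, the force and the opening at its end, in the units of the state.
- arm.sense(): the state, without advancing time (a new reading comes with each control period).
- arm.capture(name): name is "side" or "top" or "wrist"; returns a dict with "image" (384x512x3 uint8, blue, green, red), "range_z" (384x512 float32, m along the optical axis (not along the pixel's ray), 0 where there is no reading), "fx", "fy", "cx", "cy" (pixels), "world_from_camera" (4x4, takes a point from camera to world coordinates). Camera axes: x right, y down, z forward; pixel columns grow to the right and rows downward; lengths in m; the calibration is good to about 2 mm. The wrist camera is an equidistant fisheye: a pixel r from the principal point sees the ray r / f radians off the axis. A picture is of the moment at which its call begins.
- arm.job_done(): hands the job in, once; it reports no verdict.
The state is a dict: "clock": time; "q": joint angles; "qd": joint speeds; "joint_efforts": joint torques, N m; "tool_pos": TCP position; "tcp_rot": TCP orientation; "force": force on the tool from outside, world axes, zero at the start; "torque": the same for the moment, N m; "finger_gap": finger opening in m.
Only numpy, scipy, OpenCV 4.12 (cv2) and the standard library are available. Lean on these libraries where they do the work, as an engineer would, in place of code of your own. Each camera call takes 0.05 s, during which the arm holds its last target. There are 200 camera calls.

### The job

With the glass of the measuring stage still empty, press the round key fully down to zero it. Then lay the aluminium workpiece on one of its long sides in the middle of the circle on the glass, let go and press the square key; after that stand it on its plain end, boss up, in the middle of the circle, let go and press the bar key, leaving it standing there with your hand away. Set it down gently (no dropping or toppling onto the glass), press each key only at its step and never the cross key, and leave the ring, case, caliper and marker where they are.

Things in the scene. Friction and masses are not known exactly. Their poses are not given: they have to be found in the camera images.
- block: Loose aluminium workpiece, 0.2 to 0.35 kg: a rectangular body 70 x 36 x 40 mm (own x, y, z) with a round boss of 24 mm diameter standing 12 mm out of one end. Its own +x points along the body out through the boss end; origin at the centre of the 70 x 36 mm underside as it lies at the start, z up. It lies on a rubber mat 4 mm thick, 180 x 150 mm.
- block_center (a point): Centre of the 70 x 36 x 40 mm body (boss left out), 35 mm from the plain end and from the boss-side face, 20 mm above the underside.
- stage_glass (a point): Centre of the pale square glass (160 x 160 mm) of the measuring stage, on its upper surface, 20 mm above the bench; z up. A thin dark circle of 130 mm diameter is marked on the glass round this point. The glass stands 4 mm above the 200 x 200 mm aluminium frame. The camera looks up from below.
- key_round (a joint): Grey spring key on the console, seen from above as a disc of 26 mm diameter; joint value is how far it is pressed, 0 = up, 0.006 m = fully down. Springs back up when let go; it takes about 1.5 N to start moving and 5 N to be fully down.
- key_round_top (a point): Centre of the top face of the round key; its top stands 50 mm above the bench when up. The four keys sit in one row, 48 mm apart centre to centre, in varying order, each on a white plate 44 mm square, whose face is 10 mm below the key's top when up.
- key_square (a joint): Grey spring key on the console, seen from above as a 26 mm square; joint value is how far it is pressed, 0 = up, 0.006 m = fully down. Springs back up when let go; it takes about 1.5 N to start moving and 5 N to be fully down.
- key_square_top (a point): Centre of the top face of the square key; its top stands 50 mm above the bench when up.
- key_bar (a joint): Grey spring key on the console, seen from above as a narrow bar 36 x 12 mm, its long side across the row of keys; joint value is how far it is pressed, 0 = up, 0.006 m = fully down. Springs back up when let go; it takes about 1.5 N to start moving and 5 N to be fully down.
- key_bar_top (a point): Centre of the top face of the bar key; its top stands 50 mm above the bench when up.
- key_cross (a joint): Grey spring key on the console, seen from above as a plus sign 34 mm across, arms 10 mm wide; joint value is how far it is pressed, 0 = up, 0.006 m = fully down. Springs back up when let go; it takes about 1.5 N to start moving and 5 N to be fully down.
- key_cross_top (a point): Centre of the top face of the cross key; its top stands 50 mm above the bench when up.
- ring_gauge: Bystander: loose steel ring, 56 mm outside diameter, 18 mm high, origin under its centre.
- case: Bystander: loose wooden case 90 x 140 x 30 mm (x, y, z), origin under its centre.
- caliper: Bystander: loose digital caliper lying flat, about 200 mm long along its own x and 50 mm over the jaws, 12 mm high.
- marker: Bystander: loose marker pen lying flat, 135 mm long along its own x, 17 mm thick.
Mind the look-alikes: they are no part of the job. What is meant by the block is not blue or orange, and is the larger of those in its own colour.

How it is judged:
On the way, in this order (a step that is already met when the one before it is completed fails the run):
1. the round key is pressed fully down while the glass is empty (value of joint key_round above 0.0045 m and horizontal distance between block_center and stage_glass above 0.12 m), for 0.04 s.
2. the workpiece lies on a long side in the middle of the circle, let go and still (horizontal distance between block_center and stage_glass below 0.025 m and z of block_center in the frame of stage_glass below 0.025 m and angle between block's own x axis and vertical between 1.47 and 1.67 rad and contact force between block and the fingers below 0.05 N and linear speed of block below 0.02 m/s), for 0.2 s.
3. the square key is pressed fully down while the workpiece lies there (value of joint key_square above 0.0045 m and horizontal distance between block_center and stage_glass below 0.025 m and z of block_center in the frame of stage_glass below 0.025 m and angle between block's own x axis and vertical between 1.47 and 1.67 rad), for 0.04 s.
4. the workpiece stands on its plain end, boss up, in the middle of the circle, let go and still (horizontal distance between block_center and stage_glass below 0.025 m and z of block_center in the frame of stage_glass between 0.031 and 0.039 m and angle between block's own x axis and vertical below 0.1 rad and contact force between block and the fingers below 0.05 N and linear speed of block below 0.02 m/s), for 0.2 s.
5. the bar key is pressed fully down while the workpiece stands there (value of joint key_bar above 0.0045 m and horizontal distance between block_center and stage_glass below 0.025 m and z of block_center in the frame of stage_glass between 0.031 and 0.039 m and angle between block's own x axis and vertical below 0.1 rad), for 0.04 s.
At the end, for the whole second after the job is handed in: the workpiece stands at rest on its plain end on the glass, boss up (long axis within 0.1 rad of vertical), its centre within 25 mm of the circle's centre, touched by nothing of the robot; all keys are up again; the ring, case, caliper and marker are within 30 mm of where they began (all of step 4 and value of joint each of key_round, key_square, key_bar, key_cross below 0.002 m and distance of each of ring_gauge, case, caliper, marker from where it was at the start of the episode below 0.03 m).
It fails at once if the cross key is pressed, or the round key with the workpiece over the stage (value of joint key_cross above 0.003 m or (value of joint key_round above 0.003 m and horizontal distance between block_center and stage_glass below 0.1 m)).
It fails at once if the square key is pressed while the workpiece is not lying in the middle of the circle (value of joint key_square above 0.003 m and not (horizontal distance between block_center and stage_glass below 0.025 m and z of block_center in the frame of stage_glass below 0.025 m and angle between block's own x axis and vertical between 1.47 and 1.67 rad)).
It fails at once if the bar key is pressed while the workpiece is not standing in the middle of the circle (value of joint key_bar above 0.003 m and not (horizontal distance between block_center and stage_glass below 0.025 m and z of block_center in the frame of stage_glass between 0.031 and 0.039 m and angle between block's own x axis and vertical below 0.1 rad)).
It fails at once if the workpiece is dropped or toppled onto the glass (faster than 0.6 m/s close to it) (linear speed of block above 0.6 m/s and z of block_center in the frame of stage_glass below 0.05 m and horizontal distance between block_center and stage_glass below 0.09 m).
It fails at once if the ring, case, caliper or marker is knocked away by more than 30 mm (distance of any of ring_gauge, case, caliper, marker from where it was at the start of the episode above 0.03 m).
It also fails if it takes over 69 s, if anything falls off the work surface, if the arm or the gripper's body presses on something with over 40 N, if the wrist force passes 120 N, or if a joint passes its speed limit or range.

## Working session

There is one attempt and no reset: what is moved stays moved. The work goes in short steps, Python scripts to look and compute and a shell command to move; the robot and the scene stay as the last step left them, time stands still between calls to the robot, and variables do not carry over. Pictures are saved under pics/ and viewed, on a budget of 10 in all, crops included, one or two more only if the job needs it, and the job is handed in when it is done.

```bash
ls; mkdir -p pics; python3 - <<'E'
from bench import arm
import cv2,numpy as np,pickle
s=arm.sense(); print({k:np.round(v,3).tolist() for k,v in s.items()})
for n in ["top","side"]:
    c=arm.capture(n); pickle.dump(c,open(f"{n}0.pkl","wb")); cv2.imwrite(f"pics/{n}0.png",c["image"])
    print(n,c["fx"],c["fy"],c["cx"],c["cy"],np.round(c["world_from_camera"],3).tolist())
E
```

```text
pics
{'clock': 0.0, 'q': [1.158, 0.379, 1.735, -0.0, 1.028, -0.033], 'qd': [-0.001, -0.001, 0.001, -0.0, -0.001, 0.0], 'joint_efforts': [-0.002, -76.371, -43.437, 0.065, 0.042, -0.0], 'tool_pos': [0.259, 0.65, 0.235], 'tcp_rot': [[-0.929, 0.371, -0.0], [0.371, 0.929, -0.001], [0.0, -0.001, -1.0]], 'force': [0.382, 0.465, -0.673], 'torque': [0.021, 0.003, 0.003], 'finger_gap': 0.091}
top 348.8127988536465 348.8127988536465 260.3609615987417 191.35608874017032 [[-0.023, -0.985, 0.171, 0.37], [-1.0, 0.026, 0.015, 0.033], [-0.019, -0.171, -0.985, 0.965], [0.0, 0.0, 0.0, 1.0]]
side 363.8744517462362 363.8744517462362 255.76330639792147 187.48366317008245 [[0.95, -0.177, 0.257, 0.229], [-0.311, -0.577, 0.755, -0.846], [0.014, -0.798, -0.603, 0.757], [0.0, 0.0, 0.0, 1.0]]
```

View pics/top0.png

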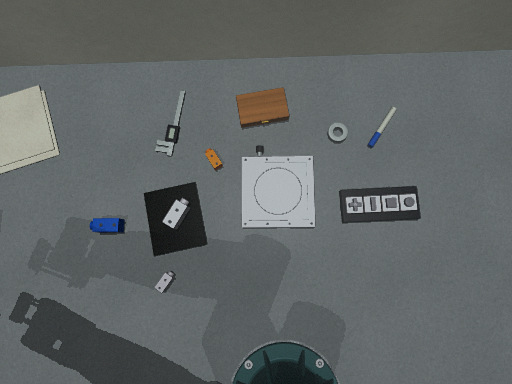

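The top view shows the mat with a pale block at about (175,213) and a stage circle at (278,191). The console keys at about row 203 read cross, bar, square and round, at x ≈ 355/374/391/409. Next I measure these and zoom in.

```bash
cat > h.py <<'E'
import numpy as np,cv2
def ray(c,u,v,fish=False):
    x=(u-c["cx"])/c["fx"];y=(v-c["cy"])/c["fy"]
    if fish:
        t=np.hypot(x,y);s=np.sinc(t/np.pi);d=np.array([x*s,y*s,np.cos(t)])
    else: d=np.array([x,y,1.])
    T=c["world_from_camera"]; return T[:3,3],T[:3,:3]@d
def onz(c,u,v,z,fish=False):
    o,d=ray(c,u,v,fish); return o+d*(z-o[2])/d[2]
def tool(d,R): return np.round(R.T@np.asarray(d)*1000,1)
E
python3 - <<'E'
import pickle,cv2,numpy as np
from h import *
c=pickle.load(open("top0.pkl","rb"));im=c["image"]
a=cv2.resize(im[180:260,140:215],None,fx=5,fy=5,interpolation=cv2.INTER_CUBIC)
b=cv2.resize(im[180:225,335:425],None,fx=4,fy=4,interpolation=cv2.INTER_CUBIC)
cv=np.zeros((400,780,3),np.uint8);cv[:,:375]=a;cv[:180,380:740]=b
s=pickle.load(open("side0.pkl","rb"))["image"]
cv[185:400,390:677]=cv2.resize(s,(287,215))
cv2.imwrite("pics/crop0.png",cv)
g=cv2.cvtColor(im,cv2.COLOR_BGR2GRAY)
def blobs(x0,y0,x1,y1,th,z,mn):
    m=np.zeros_like(g);m[y0:y1,x0:x1]=(g[y0:y1,x0:x1]>th)*255
    for k in cv2.findContours(m,cv2.RETR_EXTERNAL,cv2.CHAIN_APPROX_NONE)[0]:
        if cv2.contourArea(k)<mn: continue
        r=cv2.minAreaRect(k); p=cv2.boxPoints(r); print(np.round(r[0],1),np.round(r[1],1),"ctr",np.round(onz(c,*r[0],z),4),"box",np.round([onz(c,*q,z)[:2] for q in p],3).tolist())
print("block");blobs(150,190,200,250,120,.044,30)
print("stage");blobs(230,145,325,240,150,.018,500)
print("keys plates");blobs(338,185,422,222,140,.04,50)
E
```

```text
block
[175.4 211.8] [12.7 30.7] ctr [0.4812 0.2744 0.044 ] box [[0.456, 0.31], [0.525, 0.268], [0.506, 0.238], [0.438, 0.281]]
stage
[278. 191.] [70. 72.] ctr [ 0.5347 -0.0016  0.018 ] box [[0.637, 0.096], [0.631, -0.105], [0.436, -0.096], [0.441, 0.099]]
keys plates
[354.  204.5] [15. 16.] ctr [ 0.4891 -0.2017  0.04  ] box [[0.51, -0.182], [0.509, -0.224], [0.468, -0.221], [0.47, -0.179]]
[372.  203.5] [15. 16.] ctr [ 0.4905 -0.2495  0.04  ] box [[0.511, -0.23], [0.51, -0.272], [0.47, -0.269], [0.471, -0.227]]
[390.  202.5] [15. 16.] ctr [ 0.492  -0.2972  0.04  ] box [[0.513, -0.278], [0.512, -0.32], [0.471, -0.317], [0.472, -0.274]]
[408.  201.5] [15. 16.] ctr [ 0.4934 -0.345   0.04  ] box [[0.514, -0.326], [0.513, -0.368], [0.473, -0.364], [0.474, -0.322]]
```

View pics/crop0.png

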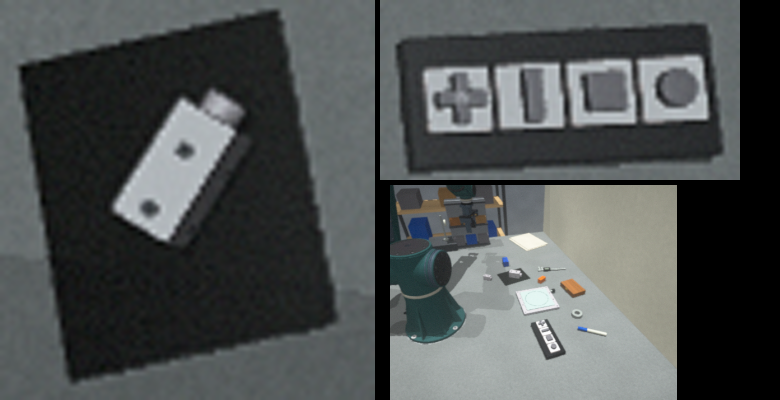

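Block: boss points along (+0.85,−0.52), centre ≈ (0.477,0.277). The key order is confirmed as cross, bar, square, round. I'll pass over the block for a close wrist look on the way to the round key.

```bash
python3 -m pendant '[0,0,10,-308,-233,-30,255, 0,0,10,-308,-233,-30,255, 0,0,10,-308,-233,-30,255, 0,0,10,-308,-233,-30,255, 0,0,10,-308,-233,-30,255]'
python3 -m pendant '[0,0,0,-120,-90,-10,255, 0,0,0,-120,-90,-10,255, 0,0,0,-120,-90,-10,255,0,0,0,-120,-90,-10,255,0,0,0,-120,-90,-10,255]'
python3 - <<'E'
from bench import arm
import cv2,pickle,numpy as np
s=arm.sense();print(s["q"],s["tool_pos"],s["tcp_rot"])
c=arm.capture("wrist");pickle.dump(c,open("w1.pkl","wb"));cv2.imwrite("pics/w1.png",c["image"]);print(c["fx"],c["cx"],c["cy"],np.round(c["world_from_camera"],3).tolist())
E
```

```text
clock: 0.6
tool_pos: [0.3889, 0.4349, 0.2552]
tcp_rot: [[-0.85, 0.526, -0.0], [0.526, 0.85, -0.0], [0.0, -0.0, -1.0]]
force: [0.6, 0.8, 0.3]
finger_gap: 0.0543
clock: 1.1
tool_pos: [0.4434, 0.2963, 0.2653]
tcp_rot: [[-0.849, 0.528, 0.0], [0.528, 0.849, 0.0], [0.0, 0.0, -1.0]]
force: [-0.1, -0.3, -1.2]
finger_gap: 0.0142
[ 5.45420505e-01  7.73458786e-02  2.05199280e+00  1.60601157e-04
  1.01211465e+00 -4.68854254e-01] [0.44337228 0.29634167 0.26534571] [[-8.49052712e-01  5.28308140e-01  4.84618892e-05]
 [ 5.28308139e-01  8.49052693e-01  1.88702424e-04]
 [ 5.85463292e-05  1.85821115e-04 -9.99999981e-01]]
297.3186396354542 255.97363491071556 190.64609311269896 [[0.528, 0.823, 0.21, 0.386], [0.849, -0.512, -0.13, 0.333], [0.001, 0.247, -0.969, 0.414], [0.0, 0.0, 0.0, 1.0]]
```

View pics/w1.png

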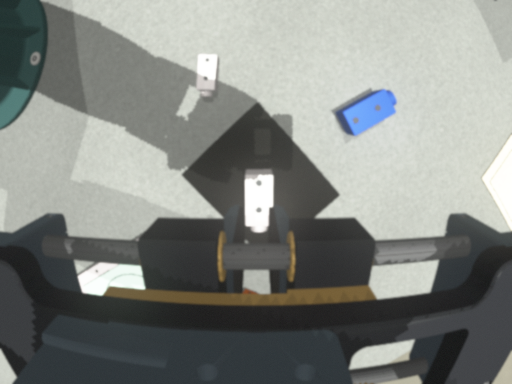

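Wrist view: the block's top face spans about (245–273, 170–230), with its plain end at row ≈170. Its axis is already nearly parallel to tool x. I'll compute it, then move on to the round key.

```bash
python3 - <<'E'
import pickle,cv2,numpy as np
from h import *
c=pickle.load(open("w1.pkl","rb"));im=c["image"];g=cv2.cvtColor(im,cv2.COLOR_BGR2GRAY)
for v in range(160,236,4): 
    r=np.where(g[v,235:285]>140)[0]; print(v,(r.min()+235,r.max()+235,len(r)) if len(r) else None, g[v,259])
for p in [(245.5,171),(272,171),(244,228),(274,228)]: print(p,np.round(onz(c,*p,.044,True),4))
E
```

```text
160 None 69
164 None 66
168 None 83
172 None 137
176 (np.int64(245), np.int64(273), 29) 253
180 (np.int64(244), np.int64(273), 30) 216
184 (np.int64(244), np.int64(273), 30) 164
188 (np.int64(244), np.int64(273), 30) 255
192 (np.int64(244), np.int64(273), 30) 255
196 (np.int64(244), np.int64(273), 30) 255
200 (np.int64(244), np.int64(273), 30) 255
204 (np.int64(244), np.int64(273), 30) 255
208 (np.int64(244), np.int64(269), 26) 173
212 (np.int64(244), np.int64(269), 26) 223
216 (np.int64(245), np.int64(268), 24) 255
220 (np.int64(245), np.int64(268), 24) 254
224 (np.int64(245), np.int64(268), 24) 253
228 (np.int64(251), np.int64(266), 16) 254
232 (np.int64(255), np.int64(262), 8) 178
(245.5, 171) [0.437 0.286 0.044]
(272, 171) [0.4548 0.3145 0.044 ]
(244, 228) [0.5011 0.2429 0.044 ]
(274, 228) [0.5223 0.277  0.044 ]
```

```bash
python3 -m pendant '[0,0,43,-140,-210,0,255,0,0,43,-140,-210,0,255,0,0,43,-140,-210,0,255,0,0,43,-140,-210,0,255,0,0,43,-140,-210,0,255]'
```

```text
clock: 1.65
tool_pos: [0.4512, 0.0468, 0.2653]
tcp_rot: [[-0.26, 0.966, 0.0], [0.966, 0.26, 0.0], [0.0, 0.0, -1.0]]
force: [1.5, -1.0, -0.2]
finger_gap: 0.0004
```

```bash
python3 -m pendant '[0,0,15,-240,-38,40,255,0,0,15,-240,-38,40,255,0,0,15,-240,-38,40,255,0,0,15,-240,-38,40,255,0,0,15,-240,-38,40,255]'
python3 - <<'E'
from bench import arm
from h import *
s=arm.sense();print(s["q"],s["tool_pos"],s["tcp_rot"],s["force"]);print(tool(np.array([.4934,-.345,.095])-s["tool_pos"],s["tcp_rot"]))
E
```

```text
clock: 2.15
tool_pos: [0.4786, -0.1953, 0.2248]
tcp_rot: [[-0.006, 1.0, -0.0], [1.0, 0.006, 0.0], [0.0, -0.0, -1.0]]
force: [1.2, 1.4, 0.6]
finger_gap: 0.0002
[-4.32631598e-01  1.04084025e-01  2.10786512e+00  1.46400062e-04
  9.29726013e-01 -4.38918193e-01] [ 0.47861456 -0.1953325   0.22477442] [[-6.19899306e-03  9.99980786e-01 -2.57080215e-05]
 [ 9.99980776e-01  6.19899663e-03  1.41112968e-04]
 [ 1.41269621e-04 -2.48327690e-05 -9.99999990e-01]] [1.15372985 1.39583499 0.58585949]
[-149.8   13.9  129.8]
```

```bash
python3 -m pendant '[0,0,0,-100,14,70,255,0,0,0,-150,14,70,255,0,0,0,-150,14,100,255,0,0,0,-150,14,130,255,0,0,0,-150,14,130,255]'
python3 - <<'E'
from bench import arm
import pickle,cv2
from h import *
s=arm.sense();print(s["tool_pos"],s["force"])
c=arm.capture("side");cv2.imwrite("pics/s1.png",cv2.resize(c["image"][200:384,200:400],None,fx=3,fy=3))
E
```

```text
clock: 2.65
tool_pos: [0.4916, -0.3436, 0.0901]
tcp_rot: [[-0.005, 1.0, -0.005], [1.0, 0.005, 0.004], [0.004, -0.005, -1.0]]
force: [-0.7, 0.7, 0.4]
finger_gap: 0.0003
[ 0.49158277 -0.34359656  0.09010818] [-0.74932519  0.73500474  0.36445476]
```

View pics/s1.png

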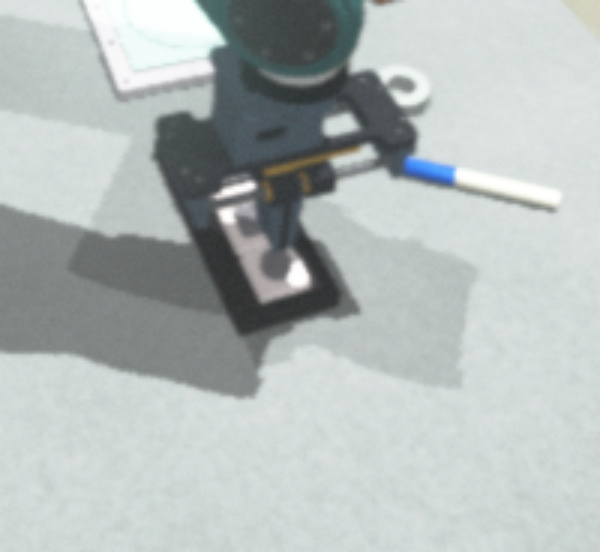

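Closed fingers hang over the round key, the disc at (275,265) on the near end of the console. Pressing in small steps.

```bash
python3 -m pendant '[0,0,0,0,0,10,255,0,0,0,0,0,20,255,0,0,0,0,0,25,255,0,0,0,0,0,27,255,0,0,0,0,0,27,255]'
python3 -m pendant '[0,0,0,0,0,1,255,0,0,0,0,0,2,255,0,0,0,0,0,2,255]'
```

```text
clock: 3.2
tool_pos: [0.4929, -0.344, 0.0686]
tcp_rot: [[-0.005, 1.0, 0.0], [1.0, 0.005, -0.0], [-0.0, 0.0, -1.0]]
force: [0.4, -0.2, -0.1]
finger_gap: 0.0006
clock: 3.5
tool_pos: [0.4927, -0.3443, 0.0664]
tcp_rot: [[-0.005, 1.0, 0.0], [1.0, 0.005, -0.0], [-0.0, 0.0, -1.0]]
force: [-0.9, -0.5, -0.2]
finger_gap: 0.0007
```

```bash
for i in 1 ; do python3 -m pendant '[0,0,0,0,0,1,255,0,0,0,0,0,2,255,0,0,0,0,0,2,255]'; python3 -m pendant '[0,0,0,0,0,1,255,0,0,0,0,0,2,255,0,0,0,0,0,2,255]';  done; python3 - <<'E'
from bench import arm
import pickle,cv2
from h import *
s=arm.sense();print(s["tool_pos"],s["force"])
c=arm.capture("side");cv2.imwrite("pics/s2.png",cv2.resize(c["image"][230:310,240:330],None,fx=6,fy=6,interpolation=cv2.INTER_CUBIC))
E
```

```text
clock: 3.8
tool_pos: [0.4926, -0.3442, 0.0641]
tcp_rot: [[-0.005, 1.0, -0.0], [1.0, 0.005, 0.0], [0.0, -0.0, -1.0]]
force: [0.2, -0.0, 0.0]
finger_gap: 0.0005
clock: 4.1
tool_pos: [0.4927, -0.3443, 0.0622]
tcp_rot: [[-0.005, 1.0, -0.0], [1.0, 0.005, 0.0], [0.0, -0.0, -1.0]]
force: [0.0, 0.8, 1.5]
finger_gap: 0.0003
[ 0.49268354 -0.34427993  0.06222042] [0.04893929 0.78195611 1.46508929]
```

View pics/s2.png

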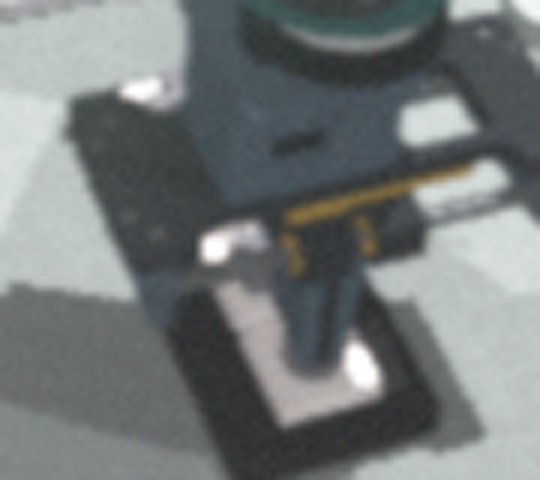

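```bash
python3 -m pendant '[0,0,0,0,0,1,255,0,0,0,0,0,1,255]'; python3 -m pendant '[0,0,0,0,0,1,255,0,0,0,0,0,1,255]';python3 -m pendant '[0,0,0,0,0,1,255,0,0,0,0,0,1,255]'
```

```text
clock: 4.35
tool_pos: [0.4927, -0.3443, 0.0613]
tcp_rot: [[-0.005, 1.0, 0.0], [1.0, 0.005, -0.0], [-0.0, 0.0, -1.0]]
force: [0.5, -0.7, 2.4]
finger_gap: 0.0006
clock: 4.55
tool_pos: [0.4927, -0.3443, 0.0603]
tcp_rot: [[-0.005, 1.0, 0.0], [1.0, 0.005, -0.0], [-0.0, 0.0, -1.0]]
force: [0.1, 0.1, 3.0]
finger_gap: 0.0005
clock: 4.75
tool_pos: [0.4927, -0.3443, 0.0593]
tcp_rot: [[-0.005, 1.0, 0.0], [1.0, 0.005, -0.0], [-0.0, 0.0, -1.0]]
force: [-0.4, -0.3, 2.9]
finger_gap: 0.0002
```

```bash
python3 -m pendant '[0,0,0,0,0,1,255,0,0,0,0,0,2,255,0,0,0,0,0,2,255]'; python3 -m pendant '[0,0,0,0,0,1,255,0,0,0,0,0,1,255]';python3 -m pendant '[0,0,0,0,0,1,255,0,0,0,0,0,1,255]'; python3 -m pendant '[0,0,0,0,0,1,255,0,0,0,0,0,1,255]'
```

```text
clock: 5.05
tool_pos: [0.4928, -0.3443, 0.0573]
tcp_rot: [[-0.005, 1.0, 0.0], [1.0, 0.005, -0.0], [-0.0, 0.0, -1.0]]
force: [-1.1, 0.4, 3.5]
finger_gap: 0.0001
clock: 5.25
tool_pos: [0.4927, -0.3443, 0.0563]
tcp_rot: [[-0.005, 1.0, 0.0], [1.0, 0.005, -0.0], [-0.0, 0.0, -1.0]]
force: [-0.9, 0.4, 3.7]
finger_gap: 0.0003
clock: 5.45
tool_pos: [0.4928, -0.3443, 0.0561]
tcp_rot: [[-0.005, 1.0, -0.0], [1.0, 0.005, 0.0], [0.0, -0.0, -1.0]]
force: [-4.4, 2.7, 17.9]
finger_gap: 0.0008
clock: 5.65
tool_pos: [0.4929, -0.3444, 0.0558]
tcp_rot: [[-0.005, 1.0, -0.0], [1.0, 0.005, 0.0], [0.0, -0.0, -1.0]]
force: [-9.6, 6.5, 32.2]
finger_gap: 0.0006
```

Round key fully down: it bottoms at TCP z≈0.056, where the force jumps. That implies a fingertip reach of about 12 mm, not 22. I'll lift, then check this against depth data.

```bash
python3 -m pendant '[0,0,0,0,0,-30,255,0,0,0,0,0,-60,255,0,0,0,20,0,-110,255,0,0,0,50,0,-150,255,0,0,0,100,0,-180,255]'; python3 - <<'E'
from bench import arm
import pickle,cv2
from h import *
def P(c,u,v):
    o,d=ray(c,u,v,True); R=c["world_from_camera"][:3,:3]; z=c["range_z"][int(v),int(u)]
    return o+d*z/(R[:,2]@d)
c=pickle.load(open("w1.pkl","rb"))
for n,p in dict(bench=(300,60),mat=(215,175),mat2=(310,190),block=(259,200),f1=(235,215),f2=(281,215),f3=(283,210)).items(): print(n,np.round(P(c,*p),4))
# finger lowest points near tool axis
vv,uu=np.mgrid[195:262,222:296]; T=np.array([P(c,u,v) for u,v in zip(uu.ravel(),vv.ravel())])
t=np.array([.4434,.2963,.2653]); near=np.hypot(*(T-t)[:,:2].T)<.04
zz=T[near,2]; zz=zz[zz>.15]; print("finger low z",np.percentile(zz,[0,1,5,50]))
s=pickle.load(open("top0.pkl","rb"))
o=s["world_from_camera"]
def Q(c,u,v):
    o,d=ray(c,u,v); return o+d*c["range_z"][v,u]
for n,p in dict(key=(409,202),plate=(402,195),glass=(278,191),frame=(245,191),bench=(300,250)).items(): print(n,np.round(Q(s,*p),4))
print(arm.sense()["q"])
E
```

```text
clock: 6.15
tool_pos: [0.4928, -0.2544, 0.2307]
tcp_rot: [[-0.003, 1.0, 0.002], [1.0, 0.003, -0.001], [-0.001, 0.002, -1.0]]
force: [1.2, 0.2, 1.1]
finger_gap: 0.0003
bench [0.3493 0.4278 0.0013]
mat [0.4245 0.2412 0.0042]
mat2 [0.5148 0.3449 0.0039]
block [0.4783 0.2806 0.0448]
f1 [0.4234 0.2968 0.2649]
f2 [0.4365 0.3175 0.2646]
f3 [0.4377 0.319  0.2553]
finger low z [0.24340035 0.24639772 0.25367572 0.33362332]
key [ 0.4921 -0.3476  0.0397]
plate [ 0.5128 -0.3346  0.0301]
glass [ 0.534  -0.0015  0.0216]
frame [0.5376 0.0895 0.015 ]
bench [ 0.3732 -0.0573 -0.0042]
[-5.18563493e-01  1.56923645e-01  2.03413893e+00 -8.00800758e-05
  9.47741556e-01 -5.21540780e-01]
```

Depth settles it: the fingertips really are 22 mm ahead, and the key tops stand at about 0.040 (plates 0.030), not 0.050. That fits the contact heights, so I'll use the measured ones from here. Now to the block.

```bash
python3 -m pendant '[0,0,-30,250,0,20,0,0,0,-30,250,0,20,0,0,0,-30,250,0,20,0,0,0,-30,250,0,20,0,0,0,-30,250,0,20,0]'
python3 - <<'E'
from bench import arm
from h import *
import pickle
from scipy.spatial.transform import Rotation as Ro
s=arm.sense();R=s["tcp_rot"];print(s["tool_pos"],R,s["finger_gap"])
g=np.array([.478,.278,.13]);print(tool(g-s["tool_pos"],R)); a=np.radians(58.7)
T=np.array([[-np.sin(a),np.cos(a),0],[np.cos(a),np.sin(a),0],[0,0,-1]]);print(np.degrees(Ro.from_matrix(R.T@T).as_rotvec()))
c=pickle.load(open("top0.pkl","rb"))
for u,v in [(354,204.5),(372,203.5),(390,202.5),(408,201.5)]: print(onz(c,u,v,.03))
E
```

```text
clock: 6.65
tool_pos: [0.4906, -0.0031, 0.2079]
tcp_rot: [[-0.506, 0.862, 0.0], [0.862, 0.506, -0.0], [-0.0, 0.0, -1.0]]
force: [0.4, -0.6, -0.3]
finger_gap: 0.0374
[ 0.49055569 -0.00308355  0.20788418] [[-5.06243699e-01  8.62390449e-01  1.74234303e-04]
 [ 8.62390462e-01  5.06243708e-01 -5.34674549e-06]
 [-9.28160017e-05  1.47551245e-04 -9.99999985e-01]] 0.0373714943470796
[248.8 131.5  77.9]
[ 6.96895761e-03  7.29633512e-03 -2.82860527e+01]
[ 0.49034009 -0.2041936   0.03      ]
[ 0.49181327 -0.25252334  0.03      ]
[ 0.49328501 -0.30080593  0.03      ]
[ 0.49475531 -0.34904145  0.03      ]
```

```bash
python3 -m pendant '[0,0,-28,249,131,40,0,0,0,-28,249,131,50,0,0,0,-28,249,131,60,0,0,0,-28,249,131,78,0,0,0,-28,249,131,78,0]'
python3 -m pendant '[0,0,0,41,22,10,0,0,0,0,41,22,10,0,0,0,0,41,22,10,0]'
python3 - <<'E'
from bench import arm
from h import *
import cv2
s=arm.sense();R=s["tcp_rot"];print(s["tool_pos"],R,s["finger_gap"]);print(tool(np.array([.478,.278,.032])-s["tool_pos"],R))
c=arm.capture("wrist");cv2.imwrite("pics/w2.png",c["image"])
E
```

```text
clock: 7.15
tool_pos: [0.48, 0.2378, 0.1446]
tcp_rot: [[-0.851, 0.524, 0.0], [0.524, 0.851, 0.0], [-0.0, 0.0, -1.0]]
force: [1.3, -0.5, 0.0]
finger_gap: 0.0776
clock: 7.45
tool_pos: [0.4565, 0.2765, 0.1347]
tcp_rot: [[-0.852, 0.524, -0.001], [0.524, 0.852, -0.001], [0.0, -0.001, -1.0]]
force: [0.9, -0.1, 0.2]
finger_gap: 0.0917
[0.45650372 0.27652694 0.13471782] [[-8.51677337e-01  5.24065831e-01 -8.47743532e-04]
 [ 5.24066339e-01  8.51677265e-01 -5.54925988e-04]
 [ 4.31186144e-04 -9.16891737e-04 -9.99999487e-01]] 0.09168411012155885
[-17.6  12.6 102.7]
```

View pics/w2.png

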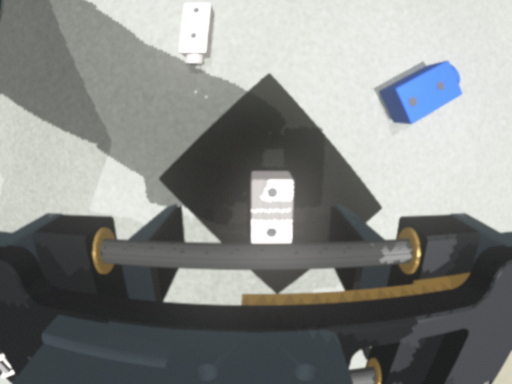

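The block sits between the fingers at columns 251–294, about 14 mm to the right of centre. That agrees with the computed +12.6 mm along tool y. Descending and grasping.

```bash
python3 -m pendant '[0,0,0,-18,13,0,0,0,0,0,-18,13,30,0,0,0,0,-18,13,60,0,0,0,0,-18,13,90,0,0,0,0,-18,13,102,0]'
python3 -m pendant '[0,0,0,0,0,0,0,0,0,0,0,0,0,255,0,0,0,0,0,0,255,0,0,0,0,0,0,255,0,0,0,0,0,0,255]'
python3 -m pendant '[0,0,0,0,0,0,255,0,0,0,0,0,0,255,0,0,0,0,0,0,255,0,0,0,0,0,0,255]'
```

```text
clock: 8.0
tool_pos: [0.4791, 0.2758, 0.0313]
tcp_rot: [[-0.849, 0.528, -0.002], [0.528, 0.849, -0.001], [0.001, -0.002, -1.0]]
force: [0.1, 0.7, -0.4]
finger_gap: 0.0912
clock: 8.5
tool_pos: [0.4798, 0.2778, 0.034]
tcp_rot: [[-0.851, 0.526, 0.001], [0.526, 0.851, 0.001], [-0.001, 0.001, -1.0]]
force: [-0.6, -0.1, 0.0]
finger_gap: 0.0621
clock: 8.9
tool_pos: [0.4794, 0.2776, 0.0332]
tcp_rot: [[-0.851, 0.526, -0.0], [0.526, 0.851, 0.0], [0.0, -0.0, -1.0]]
force: [-0.0, -0.8, 0.9]
finger_gap: 0.0358
```

```bash
python3 -m pendant '[0,0,0,0,0,-20,255,0,0,0,0,0,-60,255,0,0,0,0,0,-100,255,0,0,-8,-30,-30,-100,255,0,0,-16,-64,-70,-100,255]'
python3 -m pendant '[0,0,-16,-165,-92,0,255,0,0,-16,-165,-92,0,255,0,0,-16,-165,-92,0,255,0,0,-16,-165,-92,0,255,0,0,-16,-165,-92,0,255]'
python3 - <<'E'
from bench import arm
from h import *
from scipy.spatial.transform import Rotation as Ro
s=arm.sense();R=s["tcp_rot"];print(s["tool_pos"],R,s["finger_gap"],s["force"],s["q"]);print(tool(np.array([.5345,-.0015,.07])-s["tool_pos"],R))
T=np.array([[-1,0,0],[0,1,0],[0,0,-1.]]);print(np.degrees(Ro.from_matrix(R.T@T).as_rotvec()))
E
```

```text
clock: 9.4
tool_pos: [0.4972, 0.1893, 0.1345]
tcp_rot: [[-0.963, 0.27, 0.003], [0.27, 0.963, 0.001], [-0.002, 0.002, -1.0]]
force: [1.0, -1.0, -2.5]
finger_gap: 0.0357
clock: 9.9
tool_pos: [0.6324, 0.0517, 0.1333]
tcp_rot: [[-1.0, 0.005, 0.002], [0.005, 1.0, -0.0], [-0.002, -0.0, -1.0]]
force: [0.3, 0.3, -2.6]
finger_gap: 0.0356
[0.63240579 0.05173177 0.13327066] [[-9.99985936e-01  4.97932401e-03  1.82616254e-03]
 [ 4.97872344e-03  9.99987551e-01 -3.33267507e-04]
 [-1.82779926e-03 -3.24170862e-04 -9.99998277e-01]] 0.03562853872370738 [ 0.30898819  0.25096274 -2.56538538] [ 4.50523541e-02  4.12459097e-01  1.91013496e+00 -5.69336198e-04
  8.17189376e-01 -1.52037572e+00]
[ 97.8 -53.7  63.1]
[-0.01883431  0.10467879 -0.28527839]
```

```bash
python3 -m pendant '[0,0,0,50,-27,0,255,0,0,0,98,-54,10,255,0,0,0,98,-54,40,255,0,0,0,98,-54,60,255,0,0,0,98,-54,63,255]'
python3 -m pendant '[0,0,0,0,0,0,255,0,0,0,0,0,8,255,0,0,0,0,0,14,255,0,0,0,0,0,16,255,0,0,0,0,0,16,255]'
python3 -m pendant '[0,0,0,0,0,1,255,0,0,0,0,0,2,255,0,0,0,0,0,2,255]'
python3 -m pendant '[0,0,0,0,0,1,255,0,0,0,0,0,2,255,0,0,0,0,0,2,255]'
```

```text
clock: 10.4
tool_pos: [0.5292, 0.0013, 0.0682]
tcp_rot: [[-1.0, 0.002, -0.004], [0.002, 1.0, 0.0], [0.004, 0.0, -1.0]]
force: [0.0, -0.5, -1.8]
finger_gap: 0.0357
clock: 10.9
tool_pos: [0.5312, 0.0013, 0.054]
tcp_rot: [[-1.0, 0.002, -0.0], [0.002, 1.0, 0.0], [0.0, 0.0, -1.0]]
force: [0.8, -0.6, -2.5]
finger_gap: 0.0359
clock: 11.2
tool_pos: [0.5313, 0.0012, 0.0522]
tcp_rot: [[-1.0, 0.002, 0.0], [0.002, 1.0, -0.0], [-0.0, -0.0, -1.0]]
force: [-0.5, 0.2, -2.9]
finger_gap: 0.0358
clock: 11.5
tool_pos: [0.5312, 0.0012, 0.0501]
tcp_rot: [[-1.0, 0.002, -0.0], [0.002, 1.0, 0.0], [0.0, 0.0, -1.0]]
force: [0.3, 0.1, -2.4]
finger_gap: 0.036
```

```bash
python3 -m pendant '[0,0,0,0,0,1,255,0,0,0,0,0,1,255]'
python3 -m pendant '[0,0,0,0,0,1,255,0,0,0,0,0,1,255]'
python3 -m pendant '[0,0,0,0,0,1,255,0,0,0,0,0,1,255]'
```

```text
clock: 11.7
tool_pos: [0.5313, 0.0012, 0.0492]
tcp_rot: [[-1.0, 0.002, 0.0], [0.002, 1.0, -0.0], [-0.0, -0.0, -1.0]]
force: [-0.4, 0.4, -1.1]
finger_gap: 0.0361
clock: 11.9
tool_pos: [0.5314, 0.0012, 0.0492]
tcp_rot: [[-1.0, 0.002, -0.0], [0.002, 1.0, -0.0], [0.0, -0.0, -1.0]]
force: [-8.2, -0.4, 21.6]
finger_gap: 0.0363
clock: 12.1
tool_pos: [0.5317, 0.0012, 0.0487]
tcp_rot: [[-1.0, 0.002, 0.0], [0.002, 1.0, -0.0], [-0.0, -0.0, -1.0]]
force: [-11.3, 0.0, 31.8]
finger_gap: 0.0365
```

Contact is at TCP z≈0.049, as expected. I'll relieve the pressure, open and lift clear.

```bash
python3 -m pendant '[0,0,0,0,0,-2,255,0,0,0,0,0,-2,255,0,0,0,0,0,-2,0,0,0,0,0,0,-2,0,0,0,0,0,0,-2,0]'
python3 -m pendant '[0,0,0,0,0,0,0,0,0,0,0,0,0,0,0,0,0,0,0,0,0]'
python3 -m pendant '[0,0,0,0,0,-30,0,0,0,0,0,0,-80,0,0,0,0,0,0,-130,255,0,0,0,0,0,-140,255]'
python3 - <<'E'
from bench import arm
from h import *
import cv2,pickle
s=arm.sense();print(s["tool_pos"],s["q"])
w=arm.capture("wrist");c=arm.capture("top");pickle.dump((w,c),open("l.pkl","wb"))
a=cv2.resize(c["image"][135:245,225:335],(440,440),interpolation=cv2.INTER_CUBIC)
b=w["image"][60:280,100:450];cv=np.zeros((440,800,3),np.uint8);cv[:,:440]=a;cv[:220,445:795]=b;cv2.imwrite("pics/l.png",cv)
E
```

```text
clock: 12.6
tool_pos: [0.5313, 0.0012, 0.0491]
tcp_rot: [[-1.0, 0.002, -0.0], [0.002, 1.0, -0.0], [0.0, -0.0, -1.0]]
force: [-0.0, -0.5, 0.9]
finger_gap: 0.0569
clock: 12.9
tool_pos: [0.5313, 0.0012, 0.0492]
tcp_rot: [[-1.0, 0.002, -0.0], [0.002, 1.0, -0.0], [0.0, -0.0, -1.0]]
force: [1.1, 0.6, -0.4]
finger_gap: 0.081
clock: 13.3
tool_pos: [0.5336, 0.0011, 0.1945]
tcp_rot: [[-1.0, 0.002, 0.007], [0.002, 1.0, -0.0], [-0.007, -0.0, -1.0]]
force: [0.5, -0.0, -0.6]
finger_gap: 0.0782
[0.53363923 0.00113637 0.19445314] [-4.15373860e-02  1.73239809e-01  2.09466295e+00 -2.66368756e-05
  8.66578801e-01 -1.61044000e+00]
```

View pics/l.png

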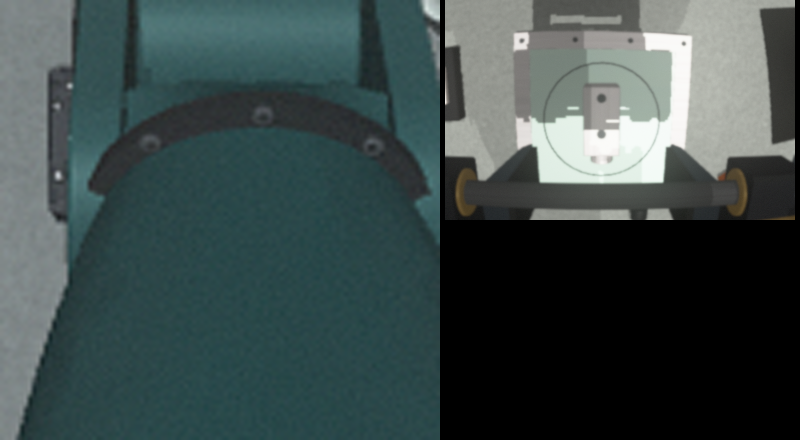

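The block lies inside the circle, near its centre: body at (584–620, 84–155), circle centre ≈(601,118), boss pointing away from the robot. Now the square key.

```bash
python3 -m pendant '[0,0,0,10,-50,0,255,0,0,0,20,-100,0,255,0,0,0,30,-150,0,255,0,0,0,35,-200,0,255,0,0,0,38,-250,0,255]'
python3 -m pendant '[0,0,0,2,-52,30,255,0,0,0,2,-52,70,255,0,0,0,2,-52,100,255,0,0,0,2,-52,100,255]'
python3 - <<'E'
from bench import arm
from h import *
s=arm.sense();print(s["tool_pos"],s["finger_gap"]);print(tool(np.array([.493,-.301,.064])-s["tool_pos"],s["tcp_rot"]))
E
```

```text
clock: 13.9
tool_pos: [0.4912, -0.2468, 0.1871]
tcp_rot: [[-1.0, 0.002, -0.003], [0.002, 1.0, 0.001], [0.003, 0.001, -1.0]]
force: [1.2, 0.5, 0.9]
finger_gap: 0.03
clock: 14.3
tool_pos: [0.4874, -0.2957, 0.0836]
tcp_rot: [[-1.0, 0.003, -0.008], [0.003, 1.0, 0.005], [0.008, 0.005, -1.0]]
force: [0.3, 0.2, 0.6]
finger_gap: 0.0002
[ 0.48743951 -0.29573873  0.083611  ] 0.0002032222559255314
[-5.7 -5.3 19.5]
```

```bash
python3 -m pendant '[0,0,0,-3,-3,0,255,0,0,0,-3,-3,8,255,0,0,0,-3,-3,18,255,0,0,0,-3,-3,25,255,0,0,0,-3,-3,25,255]'
python3 -m pendant '[0,0,0,0,0,2,255,0,0,0,0,0,3,255,0,0,0,0,0,3,255]'
```

```text
clock: 14.8
tool_pos: [0.4935, -0.3, 0.0634]
tcp_rot: [[-1.0, 0.002, -0.001], [0.002, 1.0, 0.001], [0.001, 0.001, -1.0]]
force: [0.0, 0.4, -0.2]
finger_gap: 0.0006
clock: 15.1
tool_pos: [0.4941, -0.3005, 0.0614]
tcp_rot: [[-1.0, 0.002, 0.0], [0.002, 1.0, -0.0], [-0.0, -0.0, -1.0]]
force: [-0.3, 1.8, 2.3]
finger_gap: 0.0004
```

```bash
python3 -m pendant '[0,0,0,0,0,3,255,0,0,0,0,0,5,255,0,0,0,0,0,5,255,0,0,0,0,0,5,255]'
python3 -m pendant '[0,0,0,0,0,1,255,0,0,0,0,0,1,255]'
```

```text
clock: 15.5
tool_pos: [0.4942, -0.3006, 0.0563]
tcp_rot: [[-1.0, 0.002, 0.001], [0.002, 1.0, -0.0], [-0.001, -0.0, -1.0]]
force: [0.0, 1.2, 4.4]
finger_gap: 0.0005
clock: 15.7
tool_pos: [0.4943, -0.3006, 0.056]
tcp_rot: [[-1.0, 0.002, 0.0], [0.002, 1.0, -0.0], [-0.0, -0.0, -1.0]]
force: [-4.0, 3.5, 18.9]
finger_gap: 0.0003
```

Square key fully down, bottomed as the round one did. Retreating and tilting 45° inward, from outside on the boss side, for the standing grasp.

```bash
python3 -m pendant '[0,0,0,0,0,-40,255,0,0,0,0,0,-90,255,0,0,0,-15,45,-120,0,0,0,0,-30,90,-144,0,0,0,0,-45,135,-160,0]'
python3 -m pendant '[0,8,0,-60,45,0,0,0,16,0,-80,90,0,0,0,25,0,-100,130,0,0,0,33,0,-100,165,0,0,0,42,0,-100,167,0,0]'
python3 - <<'E'
from bench import arm
from h import *
from scipy.spatial.transform import Rotation as Ro
s=arm.sense();R=s["tcp_rot"];print(s["tool_pos"],R,s["finger_gap"],s["q"]);k=.5**.5
T=np.array([[-k,0,-k],[0,1,0],[k,0,-k]]);print(np.degrees(Ro.from_matrix(R.T@T).as_rotvec()));print(tool(np.array([.608,.001,.122])-s["tool_pos"],R))
E
```

```text
clock: 16.2
tool_pos: [0.5368, -0.1728, 0.2137]
tcp_rot: [[-1.0, 0.003, 0.001], [0.003, 1.0, -0.001], [-0.001, -0.001, -1.0]]
force: [0.9, -0.3, -0.1]
finger_gap: 0.0218
clock: 16.7
tool_pos: [0.6379, -0.002, 0.2121]
tcp_rot: [[-0.745, -0.003, -0.668], [-0.002, 1.0, -0.002], [0.668, 0.0, -0.745]]
force: [-0.7, -1.5, 0.0]
finger_gap: 0.0617
[ 0.63790794 -0.00200114  0.21207166] [[-7.44565403e-01 -2.56247477e-03 -6.67544601e-01]
 [-1.96996237e-03  9.99996713e-01 -1.64138923e-03]
 [ 6.67546613e-01  9.29161135e-05 -7.44568003e-01]] 0.06169944827488985 [-0.03102208  0.62523595  1.53245682 -0.02258053  1.71449398 -1.59910265]
[-0.09709662  3.12199881  0.11028051]
[-37.9   3.1  87. ]
```

```bash
python3 -m pendant '[0,3,0,-38,3,40,0,0,3,0,-38,3,87,0,0,3,0,-38,3,87,0,0,3,0,-38,3,87,0]'
python3 - <<'E'
from bench import arm
from h import *
import cv2
from scipy.spatial.transform import Rotation as Ro
s=arm.sense();R=s["tcp_rot"];print(s["tool_pos"],s["finger_gap"]);k=.5**.5
T=np.array([[-k,0,-k],[0,1,0],[k,0,-k]]);print(np.degrees(Ro.from_matrix(R.T@T).as_rotvec()));print(tool(np.array([.537,.001,.051])-s["tool_pos"],R))
w=arm.capture("wrist");c=arm.capture("side")
a=cv2.resize(c["image"][150:300,180:380],(400,300));cv=np.zeros((384,800,3),np.uint8);cv[:,:400]=w["image"][:,56:456];cv[:300,400:]=a;cv2.imwrite("pics/t1.png",cv)
E
```

```text
clock: 17.1
tool_pos: [0.6066, -0.0039, 0.1209]
tcp_rot: [[-0.71, 0.002, -0.704], [0.001, 1.0, 0.001], [0.704, 0.0, -0.71]]
force: [0.5, 0.5, 1.0]
finger_gap: 0.0907
[ 0.60660393 -0.00389246  0.12090223] 0.09068370586801905
[ 0.0787283   0.26814118 -0.07739266]
[ 0.3  4.8 98.7]
```

View pics/t1.png

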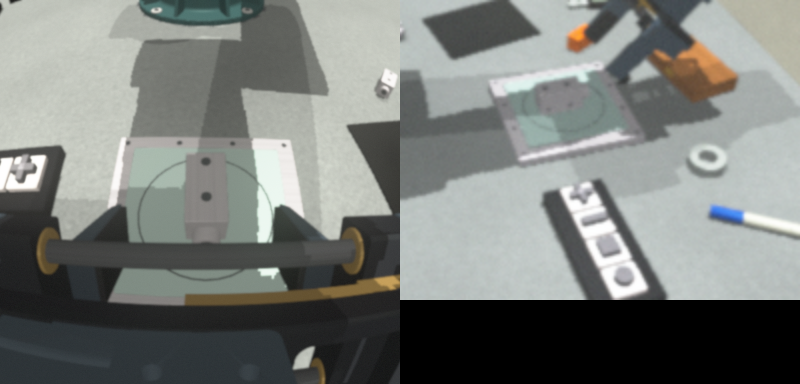

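The block is centred between the tilted fingers at (206,195), boss toward the tool, and nothing is in the way. Advancing 99 mm with +5 mm in y, then gripping.

```bash
python3 -m pendant '[0,0,0,0,5,0,0,0,0,0,0,5,35,0,0,0,0,0,5,70,0,0,0,0,0,5,90,0,0,0,0,0,5,99,0]'
python3 -m pendant '[0,0,0,0,0,0,0,0,0,0,0,0,0,0,0,0,0,0,0,0,255,0,0,0,0,0,0,255,0,0,0,0,0,0,255]'
python3 -m pendant '[0,0,0,0,0,0,255,0,0,0,0,0,0,255,0,0,0,0,0,0,255,0,0,0,0,0,0,255,0,0,0,0,0,0,255]'
```

```text
clock: 17.7
tool_pos: [0.5371, 0.0015, 0.0511]
tcp_rot: [[-0.712, 0.002, -0.702], [0.001, 1.0, 0.001], [0.702, 0.0, -0.712]]
force: [0.9, -1.2, 1.0]
finger_gap: 0.0915
clock: 18.2
tool_pos: [0.5384, 0.0012, 0.0516]
tcp_rot: [[-0.713, 0.002, -0.701], [0.001, 1.0, 0.001], [0.701, -0.0, -0.713]]
force: [0.3, 0.1, 0.1]
finger_gap: 0.0702
clock: 18.7
tool_pos: [0.5379, 0.0012, 0.0512]
tcp_rot: [[-0.712, 0.002, -0.702], [0.001, 1.0, 0.001], [0.702, -0.0, -0.712]]
force: [-0.3, 0.0, -0.5]
finger_gap: 0.0359
```

Gripped at 35.9 mm. Lifting straight up, then a half turn about the tilted tool axis to bring the boss up.

```bash
python3 -m pendant '[0,0,0,7,0,-7,255,0,0,0,28,0,-28,255,0,0,0,56,0,-57,255,0,0,0,84,0,-85,255,0,0,0,105,0,-107,255]'
python3 -m pendant '[0,0,8,0,0,0,255,0,0,16,0,0,0,255,0,0,24,0,0,0,255,0,0,32,0,0,0,255,0,0,40,0,0,0,255]'
python3 -m pendant '[0,0,8,0,0,0,255,0,0,16,0,0,0,255,0,0,24,0,0,0,255,0,0,32,0,0,0,255,0,0,40,0,0,0,255]'
python3 -m pendant '[0,0,8,0,0,0,255,0,0,16,0,0,0,255,0,0,24,0,0,0,255,0,0,32,0,0,0,255,0,0,40,0,0,0,255]'
python3 -m pendant '[0,0,8,0,0,0,255,0,0,16,0,0,0,255,0,0,24,0,0,0,255,0,0,32,0,0,0,255,0,0,40,0,0,0,255]'
python3 -m pendant '[0,0,8,0,0,0,255,0,0,16,0,0,0,255,0,0,20,0,0,0,255,0,0,20,0,0,0,255,0,0,20,0,0,0,255]'
cat > st.py <<'E'
from bench import arm
from h import *
from scipy.spatial.transform import Rotation as Ro
import sys
R0=np.array([[-.712,.002,-.702],[.001,1,.001],[.702,0,-.712]])
bc=R0.T@(np.array([.530,.001,.040])-[.5379,.0012,.0512]); B0=R0.T@np.eye(3)   # block in tool
s=arm.sense();R=s["tcp_rot"];print(s["tool_pos"],s["finger_gap"],s["q"])
print("block x",R@B0[:,0],"centre",s["tool_pos"]+R@bc)
Bt=np.array([[0,0,-1],[0,1,0],[1,0,0.]])  # block x up
Bt=np.array([[0,0,1],[0,-1,0],[1,0,0.]]) if (R@B0)[1,1]<0 else Bt
T=Bt@B0.T; print("turn",np.degrees(Ro.from_matrix(R.T@T).as_rotvec()))
tgt=np.array([.5345,-.0015,float(sys.argv[1])]); print("shift",tool(tgt-T@bc-s["tool_pos"],R))
E
python3 st.py .075
```

```text
clock: 19.2
tool_pos: [0.5384, 0.0013, 0.2039]
tcp_rot: [[-0.713, 0.002, -0.701], [0.001, 1.0, 0.001], [0.701, -0.0, -0.713]]
force: [-0.4, -1.3, -3.2]
finger_gap: 0.036
clock: 19.7
tool_pos: [0.5382, 0.0013, 0.2017]
tcp_rot: [[-0.542, 0.463, -0.702], [0.648, 0.761, 0.001], [0.535, -0.454, -0.712]]
force: [0.2, -0.1, -1.2]
finger_gap: 0.0358
clock: 20.2
tool_pos: [0.5381, 0.0013, 0.2017]
tcp_rot: [[-0.118, 0.703, -0.702], [0.986, 0.167, 0.001], [0.118, -0.692, -0.712]]
force: [-0.4, 0.4, -3.0]
finger_gap: 0.0358
clock: 20.7
tool_pos: [0.5382, 0.0013, 0.2017]
tcp_rot: [[0.361, 0.614, -0.702], [0.862, -0.506, 0.001], [-0.354, -0.606, -0.712]]
force: [0.3, -0.0, -2.3]
finger_gap: 0.0357
clock: 21.2
tool_pos: [0.5382, 0.0013, 0.2017]
tcp_rot: [[0.671, 0.238, -0.702], [0.335, -0.942, 0.001], [-0.661, -0.236, -0.712]]
force: [-0.7, -0.2, -1.9]
finger_gap: 0.0356
clock: 21.7
tool_pos: [0.5382, 0.0013, 0.2015]
tcp_rot: [[0.712, -0.0, -0.702], [0.001, -1.0, 0.001], [-0.702, -0.002, -0.712]]
force: [-0.2, 0.3, -2.7]
finger_gap: 0.0359
[0.53818471 0.00127019 0.20147253] 0.035925384622854266 [-0.03144635  0.52043633  1.74584414 -0.02077715  1.65312439  1.54569551]
block x [-0.01442266 -0.00366225  0.99976526] centre [0.52710127 0.00150221 0.19341347]
turn [-0.1470962  -0.8264365   0.12624963]
shift [88.6  3.2 79.2]
```

```bash
python3 -m pendant '[0,-0.8,0,25,1,22,255,0,-0.8,0,50,3,45,255,0,-0.8,0,75,3,67,255,0,-0.8,0,88,3,79,255,0,-0.8,0,88,3,79,255]'
python3 -m pendant '[0,0,0,0,0,0,255,0,0,0,0,0,0,255]'
python3 st.py .056
python3 - <<'E'
from bench import arm
import cv2,numpy as np
c=arm.capture("side");w=arm.capture("wrist")
cv=np.zeros((450,800,3),np.uint8);cv[:,:450]=cv2.resize(c["image"][150:250,200:300],(450,450),interpolation=cv2.INTER_CUBIC);cv[:384,450:]=w["image"][:,81:431];cv2.imwrite("pics/t2.png",cv)
E
```

```text
clock: 22.2
tool_pos: [0.5444, -0.0017, 0.0815]
tcp_rot: [[0.7, -0.001, -0.714], [-0.0, -1.0, 0.001], [-0.714, -0.001, -0.7]]
force: [-0.4, -0.1, -2.3]
finger_gap: 0.036
clock: 22.4
tool_pos: [0.5463, -0.0018, 0.0846]
tcp_rot: [[0.704, -0.002, -0.711], [-0.001, -1.0, 0.001], [-0.711, -0.0, -0.704]]
force: [0.3, -0.9, -2.7]
finger_gap: 0.0357
[ 0.54626551 -0.00177193  0.08464665] 0.0356685798520931 [-0.03517961  0.69889579  1.72315813 -0.02378385  1.50953678  1.54848911]
block x [-0.00221347 -0.0021723   0.99987118] centre [ 0.53508477 -0.00153694  0.07672323]
turn [-0.14092342 -0.12656986  0.01242544]
shift [14.3 -0.1 15. ]
```

View pics/t2.png

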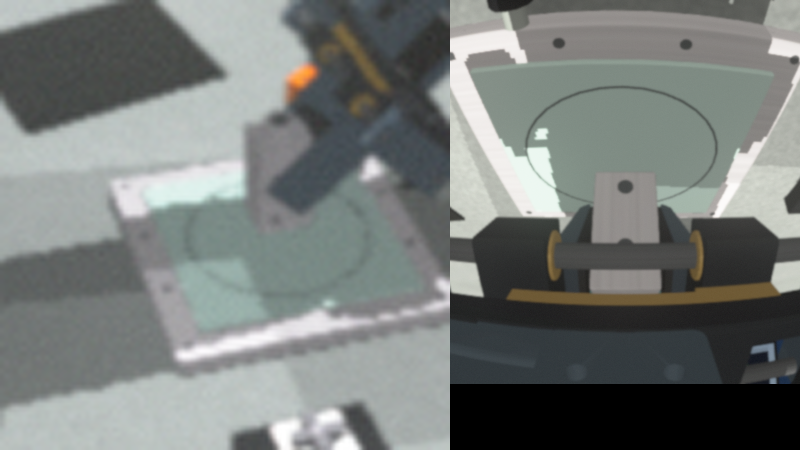

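The block hangs upright over the circle, boss up, in both views (side (275,170), wrist (625,230)). Setting it down slowly.

```bash
python3 -m pendant '[0,0,0,4,0,4,255,0,0,0,9,0,9,255,0,0,0,12.5,0,12.5,255,0,0,0,13.5,0,13.5,255,0,0,0,13.5,0,13.5,255]'
python3 -m pendant '[0,0,0,0.7,0,0.7,255,0,0,0,0.7,0,0.7,255]'
python3 -m pendant '[0,0,0,0.7,0,0.7,255,0,0,0,0.7,0,0.7,255]'
python3 st.py .055
```

```text
clock: 23.0
tool_pos: [0.545, -0.0017, 0.0639]
tcp_rot: [[0.701, -0.002, -0.713], [-0.001, -1.0, 0.001], [-0.713, 0.0, -0.701]]
force: [-1.1, -0.4, 1.6]
finger_gap: 0.0359
clock: 23.2
tool_pos: [0.5451, -0.0017, 0.0639]
tcp_rot: [[0.701, -0.002, -0.713], [-0.001, -1.0, 0.001], [-0.713, 0.0, -0.701]]
force: [-3.9, -1.0, 9.3]
finger_gap: 0.0359
clock: 23.4
tool_pos: [0.5451, -0.0017, 0.0639]
tcp_rot: [[0.7, -0.002, -0.714], [-0.001, -1.0, 0.001], [-0.714, -0.0, -0.7]]
force: [-4.0, 0.4, 22.4]
finger_gap: 0.0357
[ 0.5451409  -0.00172793  0.06385993] 0.03569423683341663 [-0.03517379  0.73101376  1.71901634 -0.02381858  1.48659879  1.54952373]
block x [ 0.00281429 -0.00200567  0.99987002] centre [ 0.53392054 -0.00149045  0.0559928 ]
turn [-0.14774419  0.16158407 -0.00806753]
shift [ 1.1 -0.   0.3]
```

```bash
python3 -m pendant '[0,0,0,-1,0,-1,255,0,0,0,-1,0,-1,255,0,0,0,-1,0,-1,0,0,0,0,-1,0,-1,0,0,0,0,-1,0,-1,0]'
python3 -m pendant '[0,0,0,0,0,0,0,0,0,0,0,0,0,0,0,0,0,0,0,0,0,0,0,0,0,0,0,0]'
python3 -m pendant '[0,0,0,0,0,-20,0,0,0,0,0,0,-50,0,0,0,0,0,0,-90,0,0,0,0,0,0,-130,0,0,0,0,0,0,-130,0]'
python3 - <<'E'
from bench import arm
import cv2,numpy as np,pickle
s=arm.sense();print(s["tool_pos"],s["q"])
c=arm.capture("side");w=arm.capture("wrist");pickle.dump((c,w),open("st.pkl","wb"))
cv=np.zeros((450,800,3),np.uint8);cv[:,:450]=cv2.resize(c["image"][150:250,200:300],(450,450),interpolation=cv2.INTER_CUBIC);cv[:384,450:]=w["image"][:,81:431];cv2.imwrite("pics/t3.png",cv)
E
```

```text
clock: 23.9
tool_pos: [0.5453, -0.0017, 0.0633]
tcp_rot: [[0.702, -0.002, -0.712], [-0.001, -1.0, 0.001], [-0.712, 0.0, -0.702]]
force: [0.4, 0.4, -0.0]
finger_gap: 0.0565
clock: 24.3
tool_pos: [0.5453, -0.0018, 0.0635]
tcp_rot: [[0.702, -0.002, -0.712], [-0.001, -1.0, 0.001], [-0.712, -0.0, -0.702]]
force: [0.3, 0.6, 0.1]
finger_gap: 0.089
clock: 24.8
tool_pos: [0.6421, -0.002, 0.1585]
tcp_rot: [[0.707, -0.002, -0.707], [-0.002, -1.0, 0.001], [-0.707, 0.0, -0.707]]
force: [0.6, 0.3, 0.2]
finger_gap: 0.0916
[ 0.64211711 -0.00202908  0.15845284] [-0.03137579  0.71724569  1.50740931 -0.02119283  1.7016956   1.54733233]
```

View pics/t3.png

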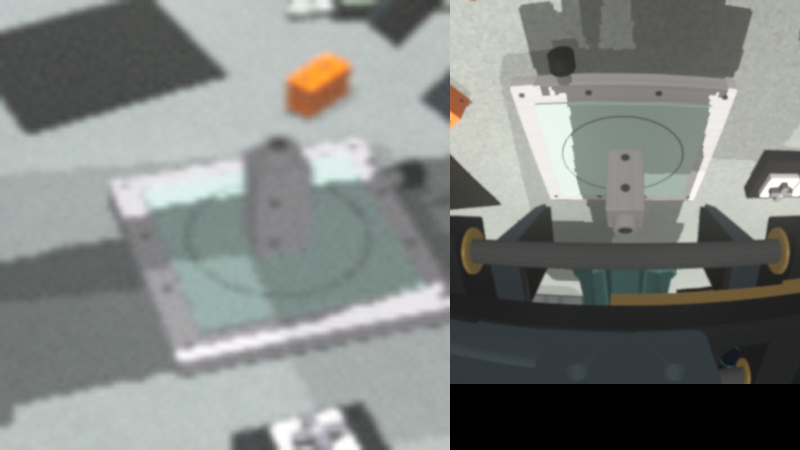

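The block stands upright on the glass in the middle of the circle, base at about (280,235) against circle centre (280,237) in the side crop, fingers clear. Now the bar key.

```bash
python3 -m pendant '[0,0,0,-28,0,-28,255,0,0,0,-57,30,-57,255,0,8,0,-57,75,-57,255,0,16,0,-57,120,-57,255,0,25,0,-57,165,-57,255]'
python3 - <<'E'
from bench import arm
from h import *
from scipy.spatial.transform import Rotation as Ro
s=arm.sense();R=s["tcp_rot"];print(s["tool_pos"],s["finger_gap"])
T=np.array([[1,0,0],[0,-1,0],[0,0,-1.]]);print(np.degrees(Ro.from_matrix(R.T@T).as_rotvec()));print(tool(np.array([.492,-.2525,.15])-s["tool_pos"],R))
E
```

```text
clock: 25.4
tool_pos: [0.6372, -0.1683, 0.2344]
tcp_rot: [[0.936, -0.001, -0.351], [-0.001, -1.0, -0.0], [-0.351, 0.001, -0.936]]
force: [1.3, -0.7, -0.7]
finger_gap: 0.054
[ 0.63719471 -0.16825823  0.23442891] 0.05397233699462203
[ 0.02195455 20.55943296 -0.06802593]
[-106.2   84.4  130.1]
```

```bash
python3 -m pendant '[0,8,0,-30,40,10,255,0,16,0,-60,84,50,255,0,20,0,-90,84,90,255,0,20,0,-106,84,130,255,0,20,0,-106,84,130,255]'
python3 -m pendant '[0,0,0,0,0,0,255,0,0,0,0,0,0,255]'
python3 - <<'E'
from bench import arm
from h import *
from scipy.spatial.transform import Rotation as Ro
s=arm.sense();R=s["tcp_rot"];print(s["tool_pos"],s["finger_gap"])
T=np.array([[1,0,0],[0,-1,0],[0,0,-1.]]);print(np.degrees(Ro.from_matrix(R.T@T).as_rotvec()));print(tool(np.array([.492,-.2525,.063])-s["tool_pos"],R))
E
```

```text
clock: 25.9
tool_pos: [0.4855, -0.2488, 0.1468]
tcp_rot: [[1.0, -0.004, -0.022], [-0.004, -1.0, 0.004], [-0.022, -0.004, -1.0]]
force: [0.6, 0.3, 0.2]
finger_gap: 0.0144
clock: 26.1
tool_pos: [0.4935, -0.2507, 0.1518]
tcp_rot: [[1.0, -0.002, -0.014], [-0.002, -1.0, -0.0], [-0.014, 0.0, -1.0]]
force: [1.2, -0.2, -0.3]
finger_gap: 0.0004
[ 0.49352286 -0.25065188  0.15182985] 0.00039681344800514344
[ 0.01228446  0.77492928 -0.09558856]
[-0.3  1.8 88.8]
```

```bash
python3 -m pendant '[0,0.8,0,0,2,30,255,0,0.8,0,0,2,60,255,0,0.8,0,0,2,80,255,0,0.8,0,0,2,87,255,0,0.8,0,0,2,87,255]'
python3 -m pendant '[0,0,0,0,0,2,255,0,0,0,0,0,4,255,0,0,0,0,0,4,255]'
```

```text
clock: 26.6
tool_pos: [0.4922, -0.2524, 0.0643]
tcp_rot: [[1.0, -0.001, -0.0], [-0.001, -1.0, 0.0], [-0.0, -0.0, -1.0]]
force: [-0.1, 0.4, -0.2]
finger_gap: 0.0005
clock: 26.9
tool_pos: [0.4922, -0.253, 0.0613]
tcp_rot: [[1.0, -0.002, 0.002], [-0.002, -1.0, -0.001], [0.002, 0.001, -1.0]]
force: [1.9, 0.1, 2.1]
finger_gap: 0.0003
```

```bash
python3 -m pendant '[0,0,0,0,0,3,255,0,0,0,0,0,5,255,0,0,0,0,0,5,255,0,0,0,0,0,5,255]'
python3 -m pendant '[0,0,0,0,0,1,255,0,0,0,0,0,1,255]'
```

```text
clock: 27.3
tool_pos: [0.4922, -0.253, 0.0561]
tcp_rot: [[1.0, -0.002, 0.001], [-0.002, -1.0, -0.001], [0.001, 0.001, -1.0]]
force: [1.7, 0.8, 11.2]
finger_gap: 0.0006
clock: 27.5
tool_pos: [0.4923, -0.2531, 0.0559]
tcp_rot: [[1.0, -0.002, 0.001], [-0.002, -1.0, -0.001], [0.001, 0.0, -1.0]]
force: [-4.2, 4.0, 27.2]
finger_gap: 0.0008
```

Bar key bottomed. Lifting off and away from the stage, then a last check.

```bash
python3 -m pendant '[0,0,0,0,0,-40,255,0,0,0,0,0,-90,255,0,0,0,0,30,-120,255,0,0,0,0,70,-140,255,0,0,0,0,110,-140,255]'
python3 -m pendant '[0,0,0,0,0,0,255,0,0,0,0,0,0,255,0,0,0,0,0,0,255]'
python3 - <<'E'
from bench import arm
import cv2,numpy as np,pickle
from h import *
s=arm.sense();print(s["tool_pos"],s["force"],s["qd"])
t=arm.capture("top");c=arm.capture("side")
def Q(c,u,v):
    o,d=ray(c,u,v); return o+d*c["range_z"][v,u]
t0=pickle.load(open("top0.pkl","rb"))
for n,p in dict(cross=(354,204),bar=(373,203),square=(391,202),round=(409,202)).items(): print(n,Q(t0,*p)[2],Q(t,*p)[2])
cv=np.zeros((450,800,3),np.uint8);cv[:400,:400]=cv2.resize(t["image"][80:280,130:430],(400,400*200//300)) if 0 else 0
cv[:300,:450]=cv2.resize(t["image"][75:275,140:440],(450,300));cv[:350,450:]=cv2.resize(c["image"][150:250,200:300],(350,350))
cv2.imwrite("pics/end.png",cv)
E
```

```text
clock: 28.0
tool_pos: [0.4922, -0.3646, 0.1979]
tcp_rot: [[1.0, -0.001, 0.003], [-0.001, -1.0, -0.003], [0.003, 0.003, -1.0]]
force: [1.4, -0.3, -0.7]
finger_gap: 0.0007
clock: 28.3
tool_pos: [0.4908, -0.3617, 0.1938]
tcp_rot: [[1.0, -0.002, -0.001], [-0.002, -1.0, 0.001], [-0.001, -0.001, -1.0]]
force: [0.6, 0.6, 0.5]
finger_gap: 0.0005
[ 0.4907581  -0.36172819  0.19381551] [0.56747626 0.59006401 0.46540928] [ 0.00936786 -0.00303785  0.00203271  0.00020523 -0.00063828 -0.00135745]
cross 0.04350717327523146 0.041662760927218434
bar 0.0470115225587554 0.04180750039937353
square 0.04532204390253425 0.04243727080910764
round 0.03971759403764952 0.03771754892638024
```

View pics/end.png

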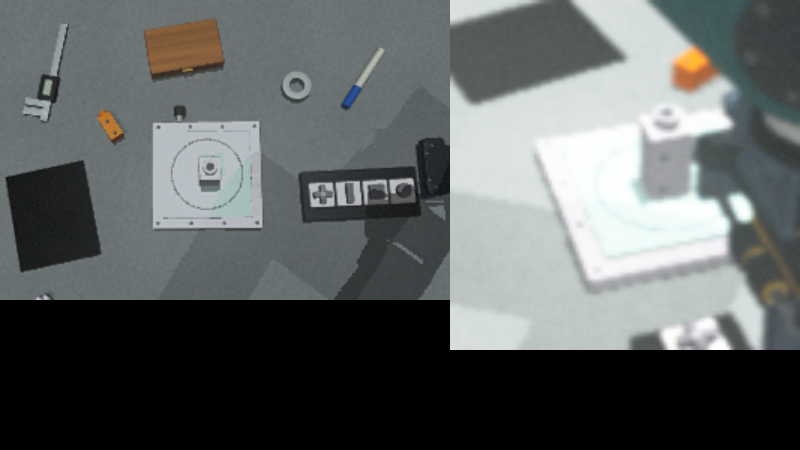

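Final view: the block stands boss up at (209,170) in the circle centred at (208,174). The case, caliper, ring and marker are where they began, and the hand is off to the side by the round key. Handing in.

```bash
python3 -c "
from bench import arm
print(arm.job_done())"
```

```text
the job is handed in; nothing more can be done
None
```

I did all the steps in order and handed the job in at about 28 s on the robot's clock; no verdict was reported.

- **Round key:** pressed first, with the glass empty.
- **Lying:** I laid the workpiece on its long side in the circle, let go, and pressed the square key.
- **Standing:** I regripped it with the tool tilted 45° and gave it a half turn about the tool axis to bring the boss up. I then set it down on its plain end, let go, pressed the bar key and moved the hand away.

**Last checks:**
- **Workpiece:** it stands boss up, a few millimetres at most from the circle's centre in both the top and side views.
- **Bystanders:** the ring, case, caliper and marker look unmoved in the top view; I did not measure them.
- **Keys pressed:** each of the three reached a hard stop, with the force jumping to 19–32 N. I never touched the cross key.
- **Keys back up:** the final depth readings (38–42 mm) are 2–5 mm below those at the start, and that camera is only good to a few millimetres. They don't prove the keys are fully up, though nothing was pressing on any of them.

**Disagreement with the description:** by depth and by touch the key tops stood about 40 mm above the bench, not 50 mm. I pressed to the heights I felt, not the stated ones.

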